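# Load the container stack onto its wagons

### The job

Take the stack of four model containers on the plywood board apart from the top down, and set each one on the flat wagon whose deck fits its length: 10-, 20-, 30-, then 40-foot, in that order. Each must end flat on the deck, centred and squared along the wagon; lower them rather than dropping them, and never let one topple.

Things in the scene. Friction and masses are not known exactly. Their poses are not given: they have to be found in the camera images.
- container_10: Model 10-foot freight container, plain light grey ribbed plastic box 35 mm long (its x axis), 28 mm wide (y), 33 mm high. Origin at the centre of its underside. All four containers share width, height and material; only the length differs. Loose, 0.02 to 0.13 kg.
- container_20: Model 20-foot freight container, plain light grey ribbed plastic box 70 mm long (its x axis), 28 mm wide (y), 33 mm high. Origin at the centre of its underside. All four containers share width, height and material; only the length differs. Loose, 0.02 to 0.13 kg.
- container_30: Model 30-foot freight container, plain light grey ribbed plastic box 105 mm long (its x axis), 28 mm wide (y), 33 mm high. Origin at the centre of its underside. All four containers share width, height and material; only the length differs. Loose, 0.02 to 0.13 kg.
- container_40: Model 40-foot freight container, plain light grey ribbed plastic box 140 mm long (its x axis), 28 mm wide (y), 33 mm high. Origin at the centre of its underside. All four containers share width, height and material; only the length differs. Loose, 0.02 to 0.13 kg.
- wagon_10: Model flat wagon for the 10-foot container: dark flat deck 45 mm long (x axis), 36 mm wide (y), its flat top 20 mm above the table, standing fast on its own short piece of track (61 mm long, 44 mm wide); it does not roll. Origin under the middle of the wagon at table height. It takes its container lengthwise (either way round), with 5 mm of deck left over at each end and 4 mm at each side.
- wagon_20: Model flat wagon for the 20-foot container: dark flat deck 80 mm long (x axis), 36 mm wide (y), its flat top 20 mm above the table, standing fast on its own short piece of track (96 mm long, 44 mm wide); it does not roll. Origin under the middle of the wagon at table height. It takes its container lengthwise (either way round), with 5 mm of deck left over at each end and 4 mm at each side.
- wagon_30: Model flat wagon for the 30-foot container: dark flat deck 115 mm long (x axis), 36 mm wide (y), its flat top 20 mm above the table, standing fast on its own short piece of track (131 mm long, 44 mm wide); it does not roll. Origin under the middle of the wagon at table height. It takes its container lengthwise (either way round), with 5 mm of deck left over at each end and 4 mm at each side.
- wagon_40: Model flat wagon for the 40-foot container: dark flat deck 150 mm long (x axis), 36 mm wide (y), its flat top 20 mm above the table, standing fast on its own short piece of track (166 mm long, 44 mm wide); it does not roll. Origin under the middle of the wagon at table height. It takes its container lengthwise (either way round), with 5 mm of deck left over at each end and 4 mm at each side.
- pad: Plywood board 160 mm long (x axis) by 50 mm wide (y), 8 mm thick, fixed; origin at the centre of its underside on the table. The four containers stand on it in one stack, lengthwise along it to within a few degrees, longest at the bottom and each shorter than the one below: 40-, 30-, 20-, 10-foot from bottom to top, undersides at 8, 41, 74 and 107 mm above the table, long sides about flush, so fingers that reach lower than a container's underside would grip the one below too.
There are look-alikes about, which are no part of the job. Leave any blue or pink look-alike of the container_20 alone. What is shaped like the container_30 but pink is not meant.

How it is judged:
On the way, in this order (a step that is already met when the one before it is completed fails the run):
1. the 10-foot container rests on its wagon (horizontal distance between container_10 and wagon_10 below 0.012 m and z of container_10 in the frame of wagon_10 between 0.016 and 0.024 m and angle between the x axis of container_10 and the x axis of wagon_10, either way round below 0.14 rad and angle between container_10's own z axis and vertical below 0.08 rad and linear speed of container_10 below 0.03 m/s), for 0.2 s.
2. the 20-foot container rests on its wagon (horizontal distance between container_20 and wagon_20 below 0.012 m and z of container_20 in the frame of wagon_20 between 0.016 and 0.024 m and angle between the x axis of container_20 and the x axis of wagon_20, either way round below 0.14 rad and angle between container_20's own z axis and vertical below 0.08 rad and linear speed of container_20 below 0.03 m/s), for 0.2 s.
3. the 30-foot container rests on its wagon (horizontal distance between container_30 and wagon_30 below 0.012 m and z of container_30 in the frame of wagon_30 between 0.016 and 0.024 m and angle between the x axis of container_30 and the x axis of wagon_30, either way round below 0.14 rad and angle between container_30's own z axis and vertical below 0.08 rad and linear speed of container_30 below 0.03 m/s), for 0.2 s.
4. the 40-foot container rests on its wagon (horizontal distance between container_40 and wagon_40 below 0.012 m and z of container_40 in the frame of wagon_40 between 0.016 and 0.024 m and angle between the x axis of container_40 and the x axis of wagon_40, either way round below 0.14 rad and angle between container_40's own z axis and vertical below 0.08 rad and linear speed of container_40 below 0.03 m/s), for 0.2 s.
At the end, for the whole second after the job is handed in: Each container rests on the wagon of its own length: centres within 12 mm horizontally, underside within 4 mm of the deck top, upright within 0.08 rad, lengthwise along the wagon within 0.14 rad (either way round), at rest (below 0.03 m/s) (all of step 1 and all of step 2 and all of step 3 and all of step 4); the robot touches nothing.
It fails at once if a container topples (tilts over 0.7 rad) (angle between any of container_10, container_20, container_30, container_40's own z axis and vertical above 0.7 rad).
It fails at once if a container is dropped (falls free of the fingers faster than 0.7 m/s) ((linear speed of container_10 above 0.7 m/s and contact force between the fingers and container_10 below 0.05 N) or (linear speed of container_20 above 0.7 m/s and contact force between the fingers and container_20 below 0.05 N) or (linear speed of container_30 above 0.7 m/s and contact force between the fingers and container_30 below 0.05 N) or (linear speed of container_40 above 0.7 m/s and contact force between the fingers and container_40 below 0.05 N)).
It also fails if it takes over 117 s, if anything falls off the work surface, if the arm or the gripper's body presses on something with over 40 N, if the wrist force passes 120 N, or if a joint passes its speed limit or range.

### The arm

A 6-joint arm with a two-finger parallel gripper is mounted at the origin on the work surface. World frame = base frame: x ahead of the robot, y to its left, z up, the work surface at z = 0. Lengths are in m, angles in rad, forces in N, time in s.
With the tool pointing down it reaches from about 0.375 to 0.9 m from the base axis. Payload 3.1 kg.
Tool frame: the origin (TCP) lies at the very end of the fingers, on their centre line; the grasp point (between the pads) lies 19 mm behind it (manip.hold_point_z is the distance from the TCP to the grasp point, in m); y points along the fingers, z is the direction in which the jaws open and shut, and the axes are right-handed (so a half turn about y gives the same grasp; the last joint's range is limited). The gripper opens to 85 mm and grips with 20 to 120 N. Pads are 22 mm wide; open, the fingers measure 114 mm over their backs; the gripper's body (76 mm by 85 mm) begins 54 mm behind the grasp point. The pads swing forward as they close: fully open they stand 13 mm farther back than shut.
Start: joints at [1.165, 0.527, 1.433, -0, 1.181, -0.178], TCP at [0.14, 0.609, 0.231] pointing down, gripper open.
Joint ranges: [-3.08, 3.08], [-0.75, 2.2], [0.22, 2.44], [-1.43, 4.57], [0, 2.65], [-2.85, 2.85]. Speed limits (rad/s): [2.79, 2.79, 3.14, 3.14, 3.14, 3.14].

### API

Orientations are given as a unit quaternion [x, y, z, w].
In Python, from station import manip, eyes, workorder gives the robot as it stands. The module is installed in compiled form; this text tells all that it offers.
- The arm moves only by the shell command python3 -m jog 'ROWS' [OPENING] [FORCE]. ROWS is JSON, a list of rows, each a list of 2 entries, a list of its own where there are three numbers: the shift along the tool's x, y, z in cm, then the turn about the tool's y in rad. A call has 1 to 20 rows; each row is the pose to reach, as a shift and turn from the pose commanded when the call began, along the tool's axes at that moment; what a row does not reach only later rows make up. A row lasts 1/12 s, in which the tool goes at most 41.7 mm and 7.16 degrees, less where a joint would pass 70% of its speed; a pose out of reach is approached as far as the arm can. A call with a gripper value outside its range is refused whole. OPENING is the finger opening in cm, from 0 to 8.54, set as the call begins (- or left out, the last holds). The fingers move at their own pace and stop on an object; FORCE is the grip in N (left out, the last holds). Time passes only in rows, so rows that repeat a pose let the fingers close. It gives the time, the measured TCP pose, the force and the opening at its end, in the units of the state.
- manip.sense(): the state, without advancing time (a new reading comes with each control period).
- eyes.snapshot(name): name is "side" or "top"; returns a dict with "frame" (480x640x3 uint8, red, green, blue), "vfov" (degrees; the focal length in pixels is half the picture's height over the tangent of half this angle, whatever the lens; pixels are square), "cx", "cy" (the principal point, pixels), "rvec" (rotation vector, rad) and "tvec" (3), from world to camera coordinates, as OpenCV has them. Camera axes: x right, y down, z forward; pixel columns grow to the right and rows downward; lengths in m; the calibration is good to about 2 mm. A picture is of the moment at which its call begins. There is no depth.
- workorder.sign_off(): hands the job in, once; it reports no verdict.
The state is a dict: "t": time; "q": joint angles; "qd": joint speeds; "tau": joint torques, N m; "tcp_pos": TCP position; "tool_rot": TCP orientation; "force": force on the tool from outside, world axes, zero at the start; "ft_torque": the same for the moment, N m; "finger_gap": opening from 0.0 (shut) to 1.0 (fully open).
Only numpy, scipy, OpenCV 4.12 (cv2) and the standard library are available. Lean on these libraries where they do the work, as an engineer would, in place of code of your own. Each camera call takes 0.05 s, during which the arm holds its last target. There are 200 camera calls.

## Working session

There is one attempt and no reset: what is moved stays moved. The work goes in short steps, Python scripts to look and compute and a shell command to move; the robot and the scene stay as the last step left them, time stands still between calls to the robot, and variables do not carry over. Pictures are saved under pics/ and viewed, about 12 in all and at most 16, crops included, and the job is handed in when it is done.

```bash
mkdir -p pics; cat > h.py <<'E'
import numpy as np, cv2
from station import manip, eyes, workorder
from scipy.spatial.transform import Rotation as R
def snap(n):
    s=eyes.snapshot(n); f=240/np.tan(np.radians(s['vfov'])/2)
    s['K']=np.array([[f,0,s['cx']],[0,f,s['cy']],[0,0,1]]); s['R']=cv2.Rodrigues(np.array(s['rvec'],float))[0]; s['t']=np.array(s['tvec'],float).ravel()
    return s
def ray(s,uv,z):
    uv=np.atleast_2d(np.array(uv,float)); d=np.c_[uv,np.ones(len(uv))]@np.linalg.inv(s['K']).T@s['R']
    c=-s['R'].T@s['t']; return c+d*((z-c[2])/d[:,2])[:,None]
def proj(s,P): return cv2.projectPoints(np.atleast_2d(np.array(P,float)),np.array(s['rvec'],float),s['t'],s['K'],None)[0].reshape(-1,2)
def save(s,n,crop=None,k=1):
    im=cv2.cvtColor(s['frame'],cv2.COLOR_RGB2BGR)
    if crop: x0,y0,x1,y1=crop; im=im[y0:y1,x0:x1]
    cv2.imwrite('pics/'+n,cv2.resize(im,None,fx=k,fy=k,interpolation=cv2.INTER_CUBIC))
def pose():
    s=manip.sense(); print('t',s['t'],'tcp',np.round(s['tcp_pos'],4),'F',np.round(s['force'],2),'gap',s['finger_gap'],'q',np.round(s['q'],3)); print(np.round(R.from_quat(s['tool_rot']).as_matrix(),4)); return s
E
python3 - <<'E'
from h import *
pose(); print(manip.hold_point_z)
for n in('top','side'):
    s=snap(n); save(s,n+'0.png'); print(n,s['vfov'],s['cx'],s['cy'],-s['R'].T@s['t'])
E
```

```text
t 0.0 tcp [0.1402 0.6083 0.2303] F [ 0.55 -0.07 -0.48] gap 1.0030499801277881 q [ 1.165  0.528  1.434  0.     1.181 -0.179]
[[ 9.744e-01 -9.000e-04  2.249e-01]
 [-2.249e-01 -2.000e-03  9.744e-01]
 [-4.000e-04 -1.000e+00 -2.100e-03]]
0.0187
top 52.344848649580875 316.2970186864876 235.07890892318565 [0.27892844 0.082294   1.19956301]
side 56.125516054927225 319.0981294769101 241.5986097588164 [0.26718355 0.73893502 0.50613739]
```

View pics/top0.png

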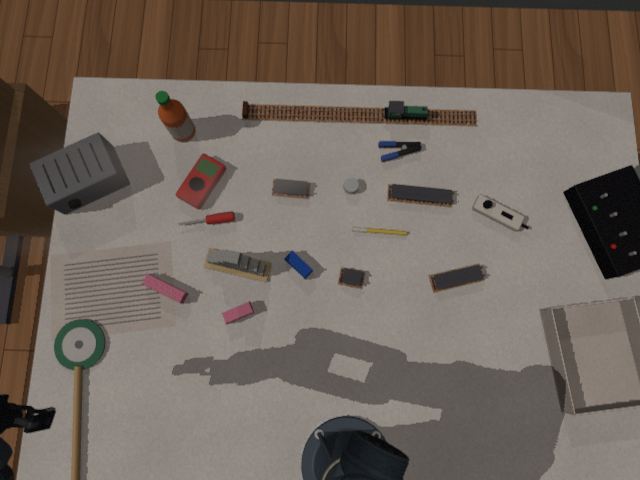

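View pics/side0.png

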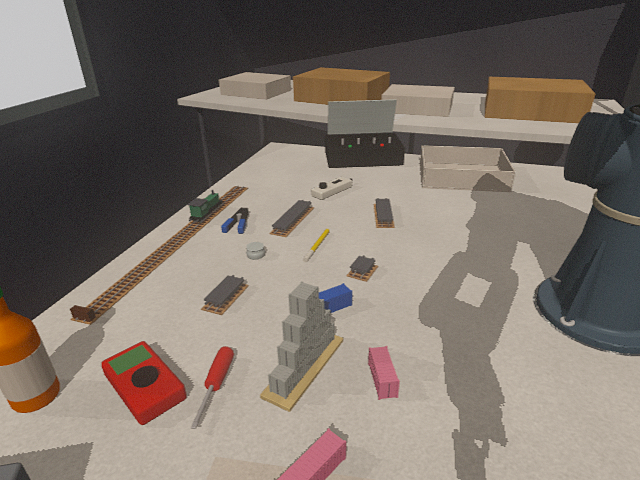

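The top view shows the stack at (238,264). The wagons are at (351,277) for 10, (293,188) for 20, (457,277) for 30 and (420,195) for 40. The look-alikes are blue at (299,265) and pink at (238,313) and (165,288), and none of them is grey. The side view shows the grey stack at (305,345).

```bash
python3 - <<'E'
from h import *
s=snap('top'); d=snap('side')
im=s['frame']; hsv=cv2.cvtColor(im,cv2.COLOR_RGB2HSV)
big=cv2.resize(im,None,fx=4,fy=4,interpolation=cv2.INTER_CUBIC)
m=(cv2.cvtColor(big,cv2.COLOR_RGB2HSV)); g=((m[...,2]<110)&(m[...,1]<75)).astype(np.uint8)
for n,(u,v),L in(('10',(351,277),45),('20',(293,188),80),('30',(457,277),115),('40',(420,195),150)):
    w=np.zeros_like(g); w[4*v-80:4*v+80,4*u-170:4*u+170]=g[4*v-80:4*v+80,4*u-170:4*u+170]
    w=cv2.morphologyEx(w,cv2.MORPH_OPEN,np.ones((7,7)))
    c=max(cv2.findContours(w,0,2)[0],key=cv2.contourArea)
    p=(c.reshape(-1,2)+.5)/4-.5
    P=ray(s,p,.02)[:,:2]
    r=cv2.minAreaRect((P*1000).astype(np.float32)); b=cv2.boxPoints(r)
    e=max((b[1]-b[0],b[2]-b[1]),key=np.linalg.norm)
    print(n,np.round(r[0],1),'size',np.round(r[1],1),'axis deg',round(np.degrees(np.arctan2(e[1],e[0]))%180,1), 'reach',np.hypot(*r[0]))
a=cv2.resize(im[240:290,195:285],None,fx=8,fy=8,interpolation=cv2.INTER_CUBIC)
b=cv2.resize(d['frame'][275:415,250:360],None,fx=4,fy=4,interpolation=cv2.INTER_CUBIC)
cv2.imwrite('pics/stack_top.png',a[...,::-1]);cv2.imwrite('pics/stack_side.png',b[...,::-1])
E
```

```text
10 [428.1 -12.6] size [72.7 40.7] axis deg 83.2 reach 428.2702358656412
20 [649.2 142.8] size [110.   39.1] axis deg 86.5 reach 664.7140033192965
30 [ 435.2 -268.8] size [ 36.4 135.2] axis deg 104.6 reach 511.5365960447098
40 [ 641.9 -181.9] size [170.1  38.6] axis deg 85.6 reach 667.1920517516148
```

View pics/stack_top.png

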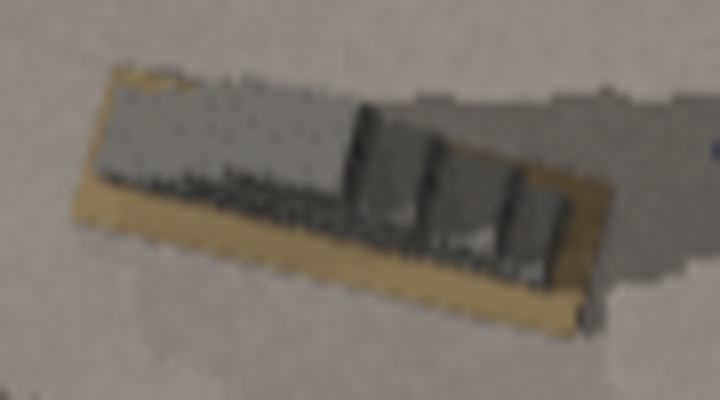

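View pics/stack_side.png

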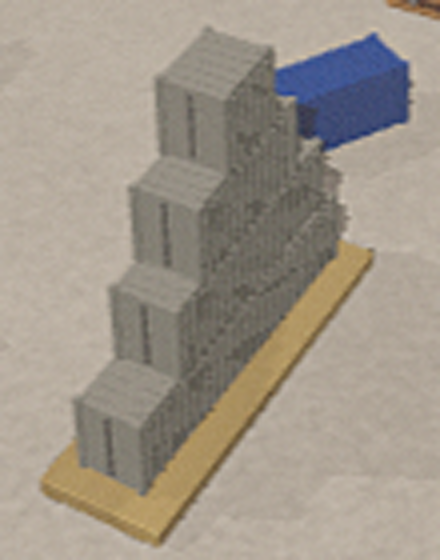

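```bash
python3 - <<'E'
from h import *
s=snap('top'); d=snap('side')
t=[]
for (u,v) in((351,277),(293,188),(457,277),(420,195)):
    a=cv2.resize(s['frame'][v-18:v+18,u-38:u+38],None,fx=5,fy=5,interpolation=cv2.INTER_CUBIC)
    t.append(np.clip(a*1.8,0,255).astype(np.uint8))
cv2.imwrite('pics/wag.png',np.vstack([np.hstack(t[:2]),np.hstack(t[2:])])[...,::-1])
bd=ray(s,np.array([(115,65),(72,220),(578,335),(612,183)])/8-.5+[195,240],.008)*1000
e=bd[3]+bd[2]-bd[0]-bd[1]
print(np.round(bd[:,:2],1),'ctr',bd.mean(0)[:2],'sides',np.linalg.norm(np.roll(bd,-1,0)-bd,axis=1),'deg',np.degrees(np.arctan2(e[1],e[0])))
for nm,z,p in(('10',.140,[(155,75),(208,30),(272,45),(222,98)]),('20',.107,[(130,185),(155,158),(222,168),(198,205)]),('30',.074,[(110,284),(133,265),(198,275),(178,304)]),('40',.041,[(75,398),(110,360),(178,373),(142,418)])):
    P=ray(d,np.array(p)/4-.5+[250,275],z)*1000; print(nm,np.round(P[:,:2],1).tolist(),'ctr',P.mean(0)[:2],np.round(np.linalg.norm(np.roll(P,-1,0)-P,axis=1),1))
# right end top edges in top view
for nm,z,p in(('10',.140,[(365,103),(346,195)]),('20',.107,[(438,132),(418,228)]),('30',.074,[(518,163),(500,250)]),('40',.041,[(570,195),(552,285)])):
    P=ray(s,np.array(p)/8-.5+[195,240],z)*1000; print(nm,np.round(P[:,:2],1).tolist(),P.mean(0)[:2])
E
```

```text
[[490.9 348.3]
 [442.3 358. ]
 [411.2 201. ]
 [458.3 192.8]] ctr [450.66421582 275.00586082] sides [ 49.63069925 160.0055648   47.85184922 158.86751904] deg -101.52865807011399
10 [[466.6, 283.2], [458.4, 253.1], [433.9, 255.2], [440.5, 288.7]] ctr [449.8274754  270.05230242] [31.2 24.5 34.1 26.7]
20 [[469.8, 302.9], [466.9, 287.0], [442.8, 285.4], [444.1, 305.9]] ctr [455.92068748 295.30129964] [16.2 24.2 20.5 25.9]
30 [[473.5, 317.4], [469.5, 306.3], [446.0, 304.4], [447.6, 319.7]] ctr [459.15431723 311.94051235] [11.8 23.5 15.3 25.9]
40 [[479.1, 340.6], [474.5, 320.6], [449.4, 319.4], [453.7, 342.2]] ctr [464.17253749 330.67928634] [20.5 25.1 23.2 25.4]
10 [[458.8, 249.4], [433.1, 253.1]] [445.93161522 251.25509045]
20 [[456.6, 233.5], [429.1, 237.6]] [442.85595839 235.54521579]
30 [[453.5, 214.3], [427.9, 218.2]] [440.68237237 216.23888695]
40 [[449.4, 202.1], [422.2, 206.2]] [435.77780258 204.14154377]
```

View pics/wag.png

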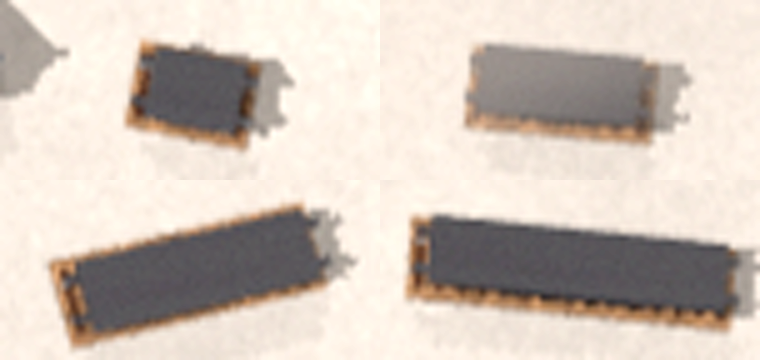

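The stack crops give a mutually consistent centre at (450,269) mm for all four containers, with the axis at about 78.5°. In the wagon crop the decks are clear of the shadows, so I'll fit the deck corners.

```bash
cat >> h.py <<'E'
def go(x,y,z,yaw=None):
    """print tool-axis shift (cm) and turn to put TCP at x,y,z mm, jaw(z)-axis yaw deg"""
    s=manip.sense(); M=R.from_quat(s['tool_rot']).as_matrix()
    d=M.T@(np.array([x,y,z])/1000-s['tcp_pos'])*100
    cy=np.degrees(np.arctan2(M[1,2],M[0,2])); t=0 if yaw is None else -np.radians((yaw-cy+180)%360-180)
    print('shift cm',np.round(d,2),'turn',round(t,3),'yaw now',round(cy,1))
E
python3 - <<'E'
from h import *
s=snap('top')
H=[((351,277),[(155,48),(250,62),(240,133),(143,120)]),((293,188),[(105,45),(268,60),(265,127),(95,117)]),((457,277),[(72,82),(303,30),(325,98),(88,152)]),((420,195),[(50,38),(353,66),(347,132),(43,110)])]
for (u,v),p in H:
    P=ray(s,np.array(p)/5-.5+[u-38,v-18],.02)*1000; e=P[0]+P[3]-P[1]-P[2]
    print('hand',P.mean(0)[:2].round(1),np.linalg.norm(np.roll(P,-1,0)-P,axis=1).round(1),'deg',np.degrees(np.arctan2(e[1],e[0])).round(1))
    f=cv2.resize(s['frame'][v-20:v+20,u-40:u+40],None,fx=8,fy=8,interpolation=cv2.INTER_CUBIC).astype(int)
    for nm,m in(('dark',(f.max(2)<72)&(f[...,0]-f[...,2]<12)),('blue',f[...,0]-f[...,2]<3)):
        m=cv2.morphologyEx(m.astype(np.uint8),cv2.MORPH_CLOSE,np.ones((9,9)));m=cv2.morphologyEx(m,cv2.MORPH_OPEN,np.ones((31,31)))
        cs=cv2.findContours(m,0,2)[0]
        if not cs: continue
        c=max(cs,key=cv2.contourArea).reshape(-1,2)
        Q=ray(s,(c+.5)/8-.5+[u-40,v-20],.02)[:,:2]*1000; r=cv2.minAreaRect(Q.astype(np.float32)); b=cv2.boxPoints(r); e=max((b[1]-b[0],b[2]-b[1]),key=np.linalg.norm)
        print('  ',nm,np.round(r[0],1),np.round(r[1],1),np.degrees(np.arctan2(e[1],e[0])).round(1)%180)
go(450,269,200,-11.5)
E
```

```text
hand [427.  -6.] [46.6 35.  47.3 35.7] deg 83.5
   dark [427.3  -6. ] [47.2 36.7] 84.5
   blue [426.8  -5.7] [44.2 33.5] 82.5
hand [649.8 149.8] [82.8 35.2 85.6 38.2] deg 87.1
   dark [639.3 125. ] [16.4 28.3] 91.6
hand [ 434.2 -263.6] [117.   34.4 119.5  34.5] deg 104.2
   dark [ 433.9 -264.6] [ 35.1 118.6] 104.5
   blue [ 433.9 -264.3] [ 33.4 114.5] 104.5
hand [ 641.1 -177.7] [153.1  34.9 152.6  38.1] deg 86.7
   dark [ 641.4 -177.8] [150.4  37. ] 85.6
   blue [ 641.9 -177.5] [148.3  35.7] 85.5
shift cm [ 37.81   3.12 -26.15] turn 1.545 yaw now 77.0
```

Wagon centres from the hand corners agree with the mask fits to about 1 mm. Wagon 20's mask failed because of gloss, so there I'm using the hand corners, whose sizes are within 5 mm. Grasp choice: the grey stack at (238,264), not the blue or pink look-alikes.

```bash
python3 -m jog '[[[3,0,-2],0.1],[[7,0.5,-5],0.22],[[11,1,-8],0.34],[[15,1.5,-10.5],0.46],[[19,1.5,-13],0.58],[[23,1.5,-16],0.7],[[27,1.5,-19],0.82],[[31,1.5,-22],0.94],[[35,2,-24],1.06],[[37.8,2,-26.2],1.18],[[37.8,2,-26.2],1.3],[[37.8,2,-26.2],1.42],[[37.8,2,-26.2],1.545],[[37.8,2,-26.2],1.545],[[37.8,2,-26.2],1.545]]' 5.5 40; python3 - <<'E'
from h import *
pose(); go(450,269,113,-11.5)
s=snap('side'); save(s,'a.png',(180,100,460,420),2)
E
```

```text
t: 1.6
tcp_pos: [0.4499, 0.2685, 0.2113]
tool_rot: [-0.448, 0.547, -0.547, 0.448]
force: [-0.3, 0.6, 0.1]
finger_gap: 0.641
t 1.6 tcp [0.4499 0.2685 0.2113] F [-0.28  0.62  0.13] gap 0.6413661894628737 q [0.325 0.419 1.707 0.    1.016 0.523]
[[-1.971e-01 -2.000e-04  9.804e-01]
 [-9.804e-01  1.000e-04 -1.971e-01]
 [-0.000e+00 -1.000e+00 -3.000e-04]]
shift cm [-0.05  9.83  0.  ] turn 0.002 yaw now -11.4
```

View pics/a.png

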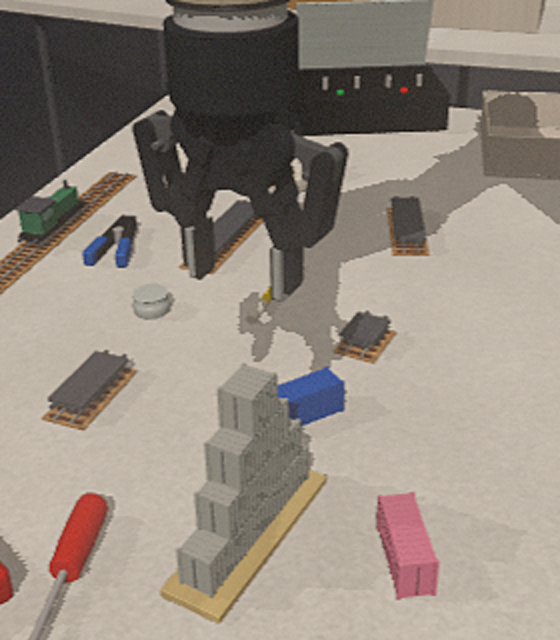

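The open gripper hangs squarely over the stack, with the jaws across its width and the stack top at (250,380). I'll go down and close.

```bash
python3 -m jog '[[[0,3,0],0],[[0,6,0],0],[[0,8,0],0],[[0,9.3,0],0],[[0,9.8,0],0],[[0,9.8,0],0]]'; python3 -m jog '[[[0,0,0],0],[[0,0,0],0],[[0,0,0],0],[[0,0,0],0],[[0,0,0],0],[[0,0,0],0]]' 1.5 30;  python3 -m jog '[[[0,-0.5,0],0],[[0,-2,0],0],[[0,-4,0],0],[[0,-5.5,0],0],[[0,-6,0],0],[[0,-6,0],0]]'; python3 - <<'E'
from h import *
pose(); go(427,-6,180,-6.5)
s=snap('side'); save(s,'b.png',(200,200,420,420),2.5)
E
```

```text
t: 2.15
tcp_pos: [0.4487, 0.2691, 0.1123]
tool_rot: [-0.449, 0.547, -0.547, 0.447]
force: [0.1, -0.1, -0.2]
finger_gap: 0.643
t: 2.65
tcp_pos: [0.4508, 0.2691, 0.1145]
tool_rot: [0.446, -0.547, 0.548, -0.448]
force: [-0.9, 1.5, 6.3]
finger_gap: 0.32
t: 3.15
tcp_pos: [0.4506, 0.2689, 0.1746]
tool_rot: [0.446, -0.547, 0.548, -0.448]
force: [0.0, -0.4, -0.9]
finger_gap: 0.324
t 3.15 tcp [0.4506 0.2689 0.1746] F [ 0.02 -0.44 -0.91] gap 0.3235853716536536 q [ 0.325  0.472  1.743 -0.     0.923  0.526]
[[-1.996e-01  2.800e-03  9.799e-01]
 [-9.799e-01  9.000e-04 -1.997e-01]
 [-1.400e-03 -1.000e+00  2.600e-03]]
shift cm [27.41 -0.57  3.18] turn -0.088 yaw now -11.5
```

View pics/b.png

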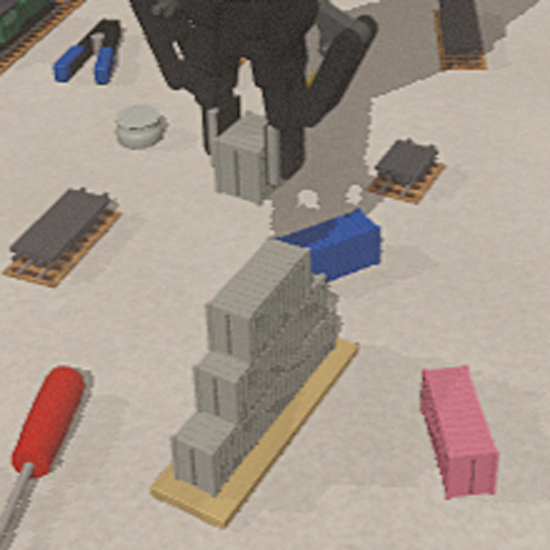

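Container 10 is held at (242,160) in the crop, centred between the pads, and the rest of the stack is undisturbed. Next I'll carry it to wagon 10.

```bash
python3 -m jog '[[[1.5,0,0.2],0],[[4.5,0,0.5],0],[[8,0,1],0],[[11.5,0,1.3],-0.03],[[15,0,1.7],-0.05],[[18.5,0,2.1],-0.07],[[22,0,2.5],-0.088],[[25,0,2.9],-0.088],[[26.8,1,3.1],-0.088],[[27.4,3,3.18],-0.088],[[27.4,6,3.18],-0.088],[[27.4,9,3.18],-0.088],[[27.4,11,3.18],-0.088],[[27.4,12,3.18],-0.088],[[27.4,12,3.18],-0.088]]'; python3 - <<'E'
from h import *
pose(); go(427,-6,28.5,-6.5)
s=snap('top'); save(s,'c.png',(180,160,500,320),2.5)
E
```

```text
t: 4.45
tcp_pos: [0.424, -0.0057, 0.0505]
tool_rot: [-0.472, 0.53, -0.525, 0.469]
force: [0.3, 0.4, -0.8]
finger_gap: 0.321
t 4.45 tcp [ 0.424  -0.0057  0.0505] F [ 0.28  0.37 -0.77] gap 0.32081571349704197 q [-0.278  0.628  2.068 -0.     0.453 -0.165]
[[-0.1133 -0.0071  0.9935]
 [-0.9936  0.002  -0.1133]
 [-0.0012 -1.     -0.0073]]
shift cm [-0.    2.2   0.32] turn -0.0 yaw now -6.5
```

View pics/c.png

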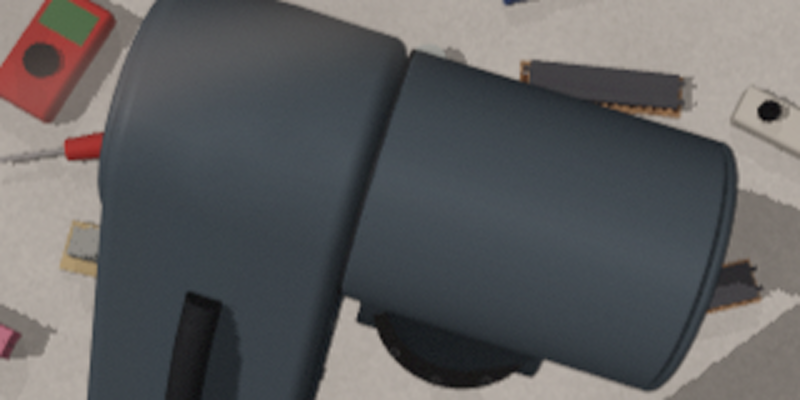

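The top view is fully blocked by the arm, so I'll rely on the side view. I'll lower slowly.

```bash
python3 -m jog '[[[0,0.5,0],0],[[0,1.2,0],0],[[0,1.7,0],0],[[0,2,0],0],[[0,2,0],0],[[0,2,0],0]]'; python3 - <<'E'
from h import *
pose(); go(427,-6,27.5,-6.5)
s=snap('side'); save(s,'d.png',(310,180,430,300),4)
E
```

```text
t: 5.0
tcp_pos: [0.4264, -0.0061, 0.0333]
tool_rot: [0.471, -0.527, 0.527, -0.471]
force: [-0.3, -0.7, 0.1]
finger_gap: 0.32
t 5.0 tcp [ 0.4264 -0.0061  0.0333] F [-0.28 -0.73  0.09] gap 0.3197234302240129 q [-0.278  0.669  2.074  0.     0.399 -0.165]
[[-1.127e-01  1.000e-04  9.936e-01]
 [-9.936e-01 -0.000e+00 -1.127e-01]
 [ 0.000e+00 -1.000e+00  1.000e-04]]
shift cm [-0.02  0.58  0.06] turn 0.001 yaw now -6.5
```

View pics/d.png

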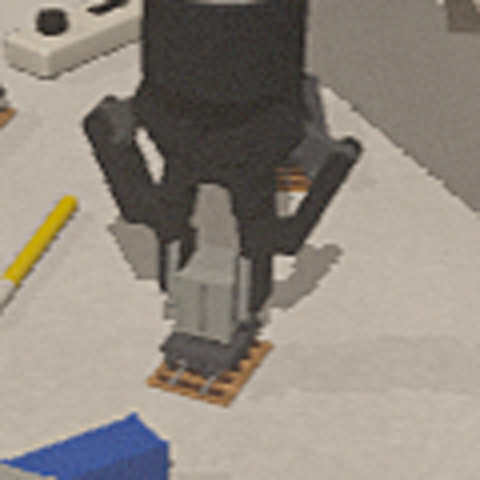

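The held container, with its lower edge at (208,340), hangs a few mm above the deck and centred in the crop. I'll lower by force.

```bash
python3 -m jog '[[[0,0.2,0],0],[[0,0.4,0],0],[[0,0.4,0],0]]'; python3 -m jog '[[[0,0.1,0],0],[[0,0.1,0],0]]';python3 -m jog '[[[0,0.1,0],0],[[0,0.1,0],0]]'
```

```text
t: 5.3
tcp_pos: [0.4264, -0.0061, 0.0292]
tool_rot: [-0.471, 0.527, -0.527, 0.471]
force: [-0.4, 1.5, -0.9]
finger_gap: 0.326
t: 5.47
tcp_pos: [0.4263, -0.0061, 0.0282]
tool_rot: [-0.471, 0.527, -0.527, 0.471]
force: [-0.8, -0.1, 0.2]
finger_gap: 0.322
t: 5.63
tcp_pos: [0.4264, -0.0062, 0.0275]
tool_rot: [0.471, -0.527, 0.528, -0.471]
force: [-0.1, 0.2, 2.0]
finger_gap: 0.322
```

Contact came at TCP 27.5 mm, as predicted. I'll release and retreat.

```bash
python3 -m jog '[[[0,0,0],0],[[0,0,0],0],[[0,0,0],0],[[0,0,0],0]]' 5.5; python3 -m jog '[[[0,-2,0],0],[[0,-5,0],0],[[0,-9,0],0],[[0,-13,0],0],[[0,-16,0],0],[[-4,-17,-0.5],0],[[-8,-17,-1],0],[[-12,-17,-1.4],0.03],[[-16,-17,-1.8],0.05],[[-20,-17,-2.3],0.07],[[-24,-17,-2.7],0.088],[[-27.4,-17,-3],0.088],[[-27.4,-17,-3],0.088],[[-27.4,-17,-3],0.088]]'; python3 - <<'E'
from h import *
pose(); go(450,269,80,-11.5)
s=snap('side'); save(s,'e.png',(200,200,420,420),3.6)
E
```

```text
t: 5.97
tcp_pos: [0.4264, -0.0062, 0.0273]
tool_rot: [-0.471, 0.527, -0.527, 0.471]
force: [0.0, 0.3, 0.9]
finger_gap: 0.642
t: 7.13
tcp_pos: [0.4268, 0.2709, 0.197]
tool_rot: [0.449, -0.547, 0.547, -0.448]
force: [-0.7, -0.6, -0.6]
finger_gap: 0.645
t 7.1333 tcp [0.4268 0.2709 0.197 ] F [-0.68 -0.6  -0.59] gap 0.645085680243612 q [ 0.344  0.417  1.765 -0.     0.96   0.541]
[[-1.955e-01 -4.000e-04  9.807e-01]
 [-9.807e-01 -4.000e-04 -1.955e-01]
 [ 5.000e-04 -1.000e+00 -3.000e-04]]
shift cm [-0.27 11.7   2.32] turn 0.004 yaw now -11.3
```

View pics/e.png

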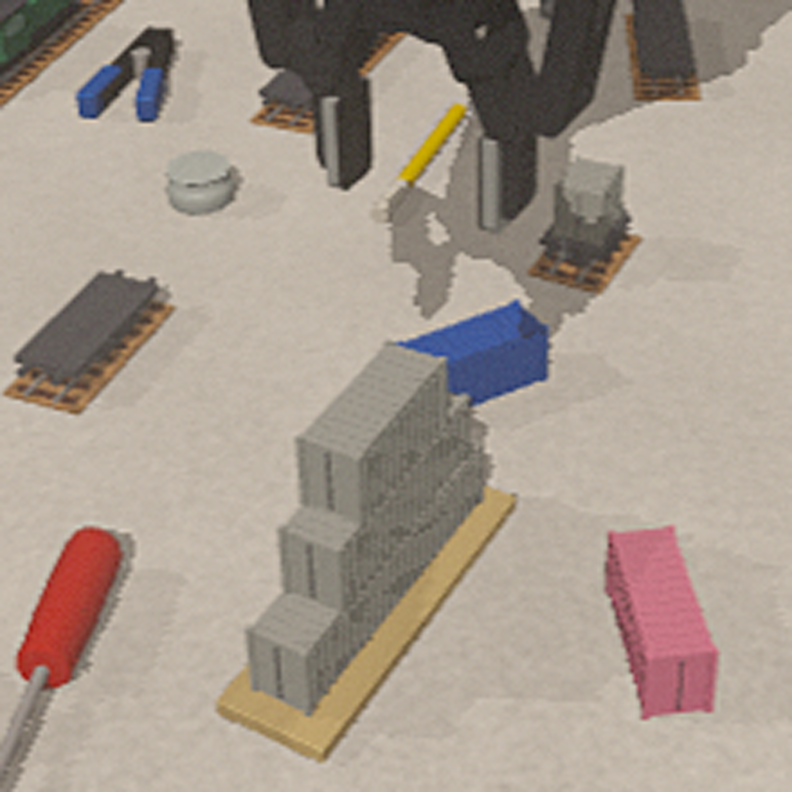

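Container 10 stands upright on its wagon at (590,205) in the crop. Container 20's top face is clear, with corners at (298,437), (395,345), (447,358) and (362,460).

```bash
python3 - <<'E'
from h import *
d=snap('side')
for z,p in((.107,[(298,437),(395,345),(447,358),(362,460)]),(.053,[(557,200),(575,158),(623,163),(612,215)])):
    P=ray(d,np.array(p)/3.6-.5+[200,200],z)*1000; e=P[0]+P[3]-P[1]-P[2]
    print(P[:,:2].round(1).tolist(),P.mean(0)[:2].round(1),np.linalg.norm(np.roll(P,-1,0)-P,axis=1).round(1),np.degrees(np.arctan2(e[1],e[0])))
go(450,269.5,80,-11.5)
E
```

```text
[[469.4, 303.1], [453.1, 238.0], [430.1, 240.2], [441.7, 308.4]] [448.6 272.4] [67.1 23.1 69.1 28.2] 78.19025749573355
[[437.6, 25.1], [438.8, -20.6], [412.3, -22.6], [406.4, 31.5]] [423.8   3.4] [45.7 26.7 54.4 31.8] 94.07007865451382
shift cm [-0.55 11.69  2.28] turn 0.0 yaw now -11.5
```

```bash
python3 -m jog '[[[-0.6,2,2.28],0],[[-0.6,5,2.28],0],[[-0.6,8,2.28],0],[[-0.6,10.5,2.28],0],[[-0.6,11.7,2.28],0],[[-0.6,11.7,2.28],0],[[-0.6,11.7,2.28],0]]'; python3 -m jog '[[[0,0,0],0],[[0,0,0],0],[[0,0,0],0],[[0,0,0],0],[[0,0,0],0],[[0,0,0],0]]' 1.5 40;  python3 -m jog '[[[0,-0.5,0],0],[[0,-2,0],0],[[0,-4,0],0],[[0,-5.5,0],0],[[0,-6,0],0],[[0,-6,0],0]]'; python3 - <<'E'
from h import *
pose(); go(650,150,120,-3.2)
s=snap('top'); save(s,'f.png',(180,160,500,320),2.5)
E
```

```text
t: 7.82
tcp_pos: [0.4508, 0.2692, 0.0799]
tool_rot: [-0.447, 0.548, -0.548, 0.446]
force: [-0.6, 0.4, 0.1]
finger_gap: 0.642
t: 8.32
tcp_pos: [0.4517, 0.2708, 0.0816]
tool_rot: [0.447, -0.547, 0.548, -0.448]
force: [-0.8, -2.2, 7.2]
finger_gap: 0.322
t: 8.82
tcp_pos: [0.4519, 0.2713, 0.1418]
tool_rot: [0.446, -0.547, 0.548, -0.449]
force: [0.3, 1.2, -1.3]
finger_gap: 0.321
t 8.8167 tcp [0.4519 0.2713 0.1418] F [ 0.35  1.19 -1.27] gap 0.32058143962679136 q [0.329 0.526 1.766 0.    0.846 0.529]
[[-0.1994  0.0035  0.9799]
 [-0.9799  0.0013 -0.1994]
 [-0.002  -1.      0.0031]]
shift cm [ 7.94  2.23 21.82] turn -0.145 yaw now -11.5
```

View pics/f.png

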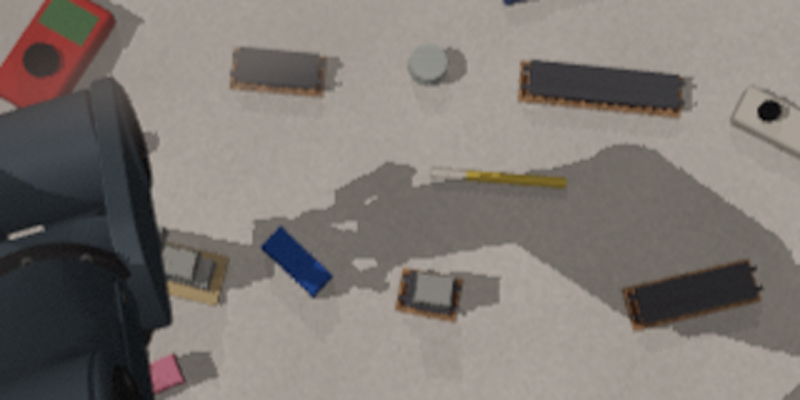

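Container 10 is centred on wagon 10 at (434,288) in the crop and squared. Next I'll carry container 20 to wagon 20.

```bash
python3 -m jog '[[[0.5,0,1.2],0],[[1.5,0,4],-0.03],[[2.5,0,7],-0.06],[[3.6,0,10],-0.1],[[4.7,0,13],-0.145],[[5.8,0,16],-0.145],[[7,0,19],-0.145],[[7.7,0,21],-0.145],[[7.94,2,21.82],-0.145],[[7.94,5,21.82],-0.145],[[7.94,8,21.82],-0.145],[[7.94,9.3,21.82],-0.145],[[7.94,10,21.82],-0.145],[[7.94,10,21.82],-0.145],[[7.94,10,21.82],-0.145],[[7.94,10,21.82],-0.145]]'; python3 - <<'E'
from h import *
pose(); go(650,150,27.6,-3.2)
s=snap('top')
P=ray(s,np.array([(415,271),(454,275),(450,306),(412,302)])/2.5-.3+[180,160],.053)*1000; print(P[:,:2].round(1).tolist(),P.mean(0)[:2],np.linalg.norm(np.roll(P,-1,0)-P,axis=1).round(1))
s=snap('side'); save(s,'g.png',(180,230,280,330),5)
E
```

```text
t: 10.2
tcp_pos: [0.6503, 0.1496, 0.0419]
tool_rot: [0.485, -0.513, 0.514, -0.487]
force: [0.0, -0.4, -0.2]
finger_gap: 0.322
t 10.2 tcp [0.6503 0.1496 0.0419] F [ 0.01 -0.39 -0.24] gap 0.32211548768179626 q [ 0.059  0.817  1.447 -0.     0.874  0.115]
[[-5.560e-02  3.200e-03  9.984e-01]
 [-9.985e-01  1.000e-04 -5.560e-02]
 [-3.000e-04 -1.000e+00  3.200e-03]]
shift cm [-0.04  1.43 -0.04] turn 0.0 yaw now -3.2
[[442.7, 11.4], [439.9, -25.6], [410.5, -22.1], [413.2, 13.8]] [426.59113857  -5.63627544] [37.1 29.7 35.9 29.6]
```

View pics/g.png

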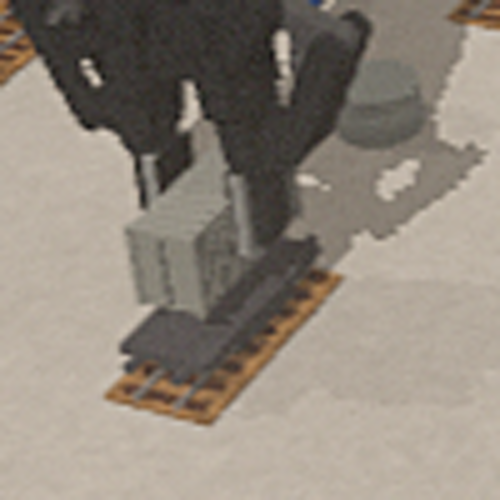

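Container 10 measures (426.6,-5.6) against its wagon at (427,-6). Container 20 hangs over its deck in the crop, near bottom edge at (140,300)–(200,315). I'll check its length offset and lower it.

```bash
python3 - <<'E'
from h import *
s=snap('side')
f=lambda p,z:(ray(s,np.array(p)/5-.4+[180,230],z)*1000)[:,:2].round(1).tolist()
print('cont near end',f([(140,300),(200,317)],.0345),'top',f([(127,230),(190,245)],.0675),'deck near end',f([(122,350),(188,372)],.02))
print('expected deck near end y',150+40,'cont',150+35)
E
python3 -m jog '[[[0,0.5,0],0],[[0,1,0],0],[[0,1.2,0],0],[[0,1.2,0],0],[[0,1.3,0],0],[[0,1.3,0],0]]'; python3 -m jog '[[[0,0.1,0],0],[[0,0.1,0],0]]'
```

```text
cont near end [[666.1, 182.9], [640.5, 185.8]] top [[663.8, 186.6], [638.1, 188.5]] deck near end [[669.1, 194.4], [640.1, 198.9]]
expected deck near end y 190 cont 185
t: 10.85
tcp_pos: [0.6488, 0.1495, 0.0276]
tool_rot: [-0.486, 0.514, -0.514, 0.486]
force: [-1.4, 0.6, 2.3]
finger_gap: 0.319
t: 11.02
tcp_pos: [0.6488, 0.1495, 0.0276]
tool_rot: [-0.486, 0.514, -0.514, 0.486]
force: [-2.9, -0.5, 7.2]
finger_gap: 0.325
```

```bash
python3 -m jog '[[[0,0,0],0],[[0,0,0],0],[[0,0,0],0],[[0,0,0],0]]' 5.5; python3 -m jog '[[[0,-2,0],0],[[0,-5,0],0],[[0,-8,0],0],[[0,-11,0],0],[[-1,-13,-3],0.02],[[-2.5,-13,-6],0.05],[[-4,-13,-9],0.08],[[-6,-13,-12],0.11],[[-8,-13,-15],0.145],[[-10,-13,-18],0.145],[[-11,-13,-20],0.145],[[-11,-13,-20],0.145],[[-11,-13,-20],0.145]]'; python3 - <<'E'
from h import *
pose(); go(450.5,268,47,-11.5)
s=snap('side'); save(s,'i.png',(180,220,380,420),4)
s=snap('top'); save(s,'i2.png',(180,160,340,320),5)
E
```

```text
t: 11.35
tcp_pos: [0.6489, 0.1494, 0.026]
tool_rot: [-0.486, 0.514, -0.514, 0.486]
force: [-1.1, 0.3, -0.3]
finger_gap: 0.642
t: 12.43
tcp_pos: [0.4544, 0.2712, 0.1564]
tool_rot: [0.448, -0.547, 0.547, -0.448]
force: [0.3, 0.2, 0.9]
finger_gap: 0.639
t 12.4333 tcp [0.4544 0.2712 0.1564] F [0.32 0.23 0.88] gap 0.6392017979779359 q [ 0.327  0.506  1.746 -0.     0.889  0.525]
[[-1.972e-01 -0.000e+00  9.804e-01]
 [-9.804e-01 -2.000e-04 -1.972e-01]
 [ 2.000e-04 -1.000e+00  0.000e+00]]
shift cm [ 0.39 10.94 -0.32] turn 0.002 yaw now -11.4
```

View pics/i.png

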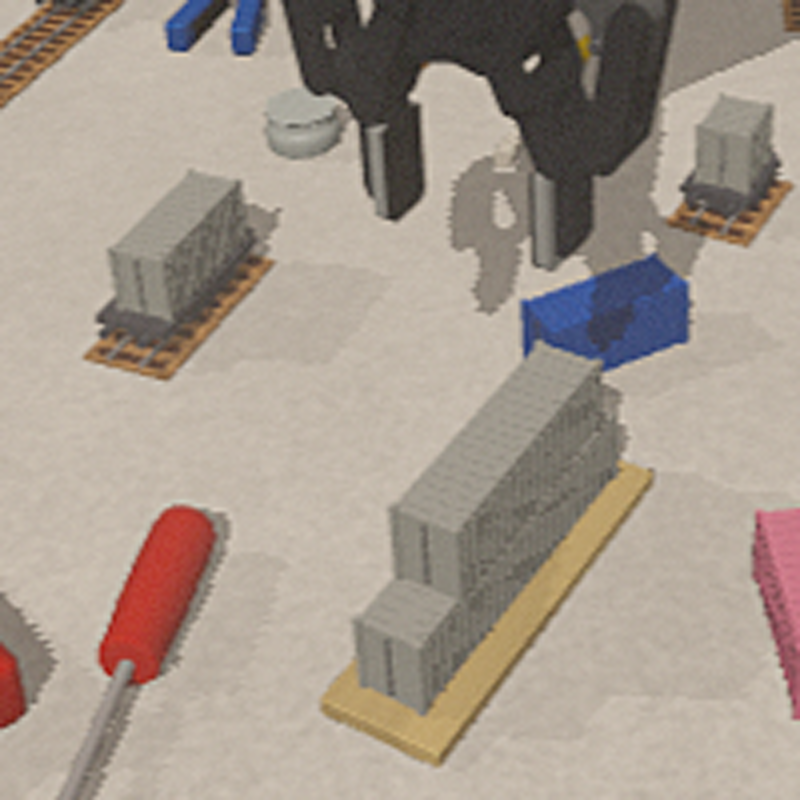

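Containers 10 and 20 both sit flat on their wagons. Container 30's top face has corners at (392,508), (540,345), (602,365) and (458,532) in this crop.

```bash
python3 - <<'E'
from h import *
d=snap('side')
for n,z,p in(('30',.074,[(392,508),(540,345),(602,365),(458,532)]),('20',.053,[(110,252),(192,170),(243,182),(163,268)]),('40',.041,[(355,620),(400,582),(460,600),(430,648)])):
    P=ray(d,np.array(p)/4-.4+[180,220],z)*1000; e=P[0]+P[3]-P[1]-P[2]
    print(n,P[:,:2].round(1).tolist(),P.mean(0)[:2].round(1),np.linalg.norm(np.roll(P,-1,0)-P,axis=1).round(1),np.degrees(np.arctan2(e[1],e[0])))
s=snap('top'); u,v=293,188   # grey top of 20 in top view: bright light-grey low-sat blob
f=cv2.resize(s['frame'][v-25:v+20,u-40:u+40],None,fx=8,fy=8,interpolation=cv2.INTER_CUBIC)
h=cv2.cvtColor(f,cv2.COLOR_RGB2LAB).astype(int); m=(np.abs(h[...,2]-128)<4)&(f.max(2)>95)&(f.max(2)<170)
m=cv2.morphologyEx(cv2.morphologyEx(m.astype(np.uint8),cv2.MORPH_CLOSE,np.ones((15,15))),cv2.MORPH_OPEN,np.ones((41,41)))
for c in cv2.findContours(m,0,2)[0]:
    r=cv2.minAreaRect((ray(s,(c.reshape(-1,2)+.5)/8-.5+[u-40,v-25],.053)[:,:2]*1000).astype(np.float32)); print('20 top',np.round(r[0],1),np.round(r[1],1),r[2])
E
```

```text
30 [[471.9, 319.2], [451.7, 219.6], [425.3, 224.4], [446.1, 323.4]] [448.7 271.6] [101.6  26.8 101.1  26.1] 78.35637750893497
20 [[662.0, 186.6], [659.3, 116.3], [631.4, 118.9], [633.7, 190.6]] [646.6 153.1] [70.3 28.  71.7 28.6] 87.9428755928425
40 [[478.6, 341.5], [470.5, 320.6], [447.3, 322.4], [449.3, 345.6]] [461.4 332.5] [22.4 23.2 23.3 29.5] 77.20116498764214
```

```bash
python3 -m jog '[[[0.2,2,-0.32],0],[[0.2,5,-0.32],0],[[0.2,8,-0.32],0],[[0.2,10,-0.32],0],[[0.2,10.9,-0.32],0],[[0.2,10.9,-0.32],0],[[0.2,10.9,-0.32],0]]'; python3 -m jog '[[[0,0,0],0],[[0,0,0],0],[[0,0,0],0],[[0,0,0],0],[[0,0,0],0],[[0,0,0],0]]' 1.5 50;  python3 -m jog '[[[0,-0.5,0],0],[[0,-2,0],0],[[0,-4,0],0],[[0,-6.5,0],0],[[0,-8,0],0],[[0,-8,0],0],[[0,-8,0],0]]'; python3 - <<'E'
from h import *
pose(); go(434.2,-264.2,120,14.4)
E
```

```text
t: 13.22
tcp_pos: [0.4527, 0.2689, 0.0473]
tool_rot: [0.447, -0.548, 0.548, -0.447]
force: [0.5, -0.6, 1.0]
finger_gap: 0.644
t: 13.72
tcp_pos: [0.4528, 0.2695, 0.0488]
tool_rot: [0.446, -0.547, 0.548, -0.448]
force: [-0.2, -1.4, 7.5]
finger_gap: 0.316
t: 14.3
tcp_pos: [0.4523, 0.2694, 0.1283]
tool_rot: [0.447, -0.547, 0.548, -0.448]
force: [-0.6, -1.4, -1.0]
finger_gap: 0.317
t 14.3 tcp [0.4523 0.2694 0.1283] F [-0.61 -1.42 -0.99] gap 0.31686640901885693 q [0.325 0.548 1.776 0.    0.815 0.526]
[[-1.995e-01  2.300e-03  9.799e-01]
 [-9.799e-01  8.000e-04 -1.995e-01]
 [-1.300e-03 -1.000e+00  2.100e-03]]
shift cm [52.65  0.78  8.87] turn -0.452 yaw now -11.5
```

```bash
python3 -m jog '[[[1.5,0,0.3],0],[[4.5,0,0.8],-0.03],[[8,0,1.4],-0.06],[[11.5,0,2],-0.09],[[15,0,2.6],-0.12],[[18.5,0,3.2],-0.15],[[22,0,3.8],-0.18],[[25.5,0,4.4],-0.21],[[29,0,5],-0.24],[[32.5,0,5.6],-0.27],[[36,0,6.2],-0.3],[[39.5,0,6.8],-0.33],[[43,0,7.4],-0.36],[[46.5,0,8],-0.39],[[49.5,0,8.5],-0.42],[[51.7,0,8.8],-0.45],[[52.6,0.5,8.87],-0.452],[[52.6,0.8,8.87],-0.452],[[52.6,0.8,8.87],-0.452]]'; python3 - <<'E'
from h import *
pose(); go(434.2,-264.2,27.6,14.4)
E
```

```text
t: 15.88
tcp_pos: [0.4323, -0.2622, 0.1176]
tool_rot: [-0.558, 0.436, -0.432, 0.559]
force: [-0.5, 0.6, -1.3]
finger_gap: 0.317
t 15.8833 tcp [ 0.4323 -0.2622  0.1176] F [-0.49  0.64 -1.32] gap 0.3166149673781695 q [-7.670e-01  5.480e-01  1.830e+00  1.000e-03  7.690e-01 -1.017e+00]
[[ 0.2469 -0.0034  0.969 ]
 [-0.969   0.0039  0.2469]
 [-0.0046 -1.     -0.0024]]
shift cm [0.28 8.99 0.16] turn -0.002 yaw now 14.3
```

```bash
python3 -m jog '[[[0,1.5,0],0],[[0,4,0],0],[[0,6,0],0],[[0,7,0],0],[[0,7.5,0],0],[[0,7.5,0],0],[[0,7.5,0],0],[[0,7.5,0],0]]'; python3 - <<'E'
from h import *
pose(); go(434.2,-264.2,27.6,14.4)
s=snap('side'); save(s,'k.png',(340,150,440,250),5)
E
```

```text
t: 16.55
tcp_pos: [0.4343, -0.264, 0.0451]
tool_rot: [0.559, -0.433, 0.434, -0.559]
force: [0.6, 0.3, -0.6]
finger_gap: 0.319
t 16.55 tcp [ 0.4343 -0.264   0.0451] F [ 0.59  0.29 -0.63] gap 0.3193822982837874 q [-0.766  0.683  1.865  0.     0.592 -1.018]
[[ 2.488e-01  1.100e-03  9.685e-01]
 [-9.685e-01 -1.100e-03  2.488e-01]
 [ 1.300e-03 -1.000e+00  8.000e-04]]
shift cm [ 0.01  1.75 -0.02] turn 0.0 yaw now 14.4
```

View pics/k.png

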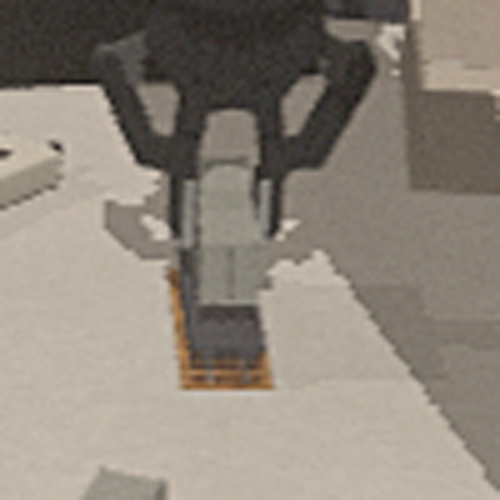

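Container 30 hangs over wagon 30 at (230,270) in the crop, centred across and in line with the track. I'll lower it to contact.

```bash
python3 -m jog '[[[0,0.6,0],0],[[0,1.1,0],0],[[0,1.4,0],0],[[0,1.5,0],0],[[0,1.6,0],0],[[0,1.6,0],0]]'; python3 -m jog '[[[0,0.1,0],0],[[0,0.1,0],0],[[0,0.1,0],0]]'; python3 -m jog '[[[0,0.1,0],0],[[0,0.1,0],0],[[0,0.1,0],0]]'
```

```text
t: 17.1
tcp_pos: [0.4336, -0.2639, 0.028]
tool_rot: [-0.559, 0.434, -0.433, 0.559]
force: [0.8, 0.1, -0.5]
finger_gap: 0.316
t: 17.35
tcp_pos: [0.4337, -0.264, 0.0278]
tool_rot: [0.559, -0.433, 0.434, -0.559]
force: [-1.2, 0.7, 4.0]
finger_gap: 0.32
t: 17.6
tcp_pos: [0.4338, -0.264, 0.0278]
tool_rot: [0.559, -0.433, 0.434, -0.559]
force: [-3.2, 1.1, 12.7]
finger_gap: 0.317
```

```bash
python3 -m jog '[[[0,0,0],0],[[0,0,0],0],[[0,0,0],0],[[0,0,0],0],[[0,-2,0],0],[[0,-5,0],0],[[0,-8,0],0],[[0,-11,0],0],[[0,-12.5,0],0]]' 5.5; python3 -m jog '[[[-3,0,0.9],0.03],[[-6.5,0,1.9],0.06],[[-10,0,2.9],0.09],[[-13.5,0,3.9],0.12],[[-17,0,5],0.15],[[-20.5,0,6],0.18],[[-24,0,7],0.21],[[-27.5,0,8],0.24],[[-31,0,9],0.27],[[-34.5,0,10.1],0.3],[[-38,0,11.1],0.33],[[-41.5,0,12.1],0.36],[[-45,0,13.2],0.4],[[-48.5,0,14.2],0.43],[[-51.2,0,15],0.452],[[-51.2,0,15],0.452],[[-51.2,0,15],0.452]]'; python3 - <<'E'
from h import *
pose(); go(451,271,14,-11.5)
s=snap('side'); save(s,'l.png')
a=s['frame'][300:420,250:350]; b=s['frame'][160:260,340:440]
cv2.imwrite('pics/l2.png',np.hstack([cv2.resize(a,(400,480),interpolation=2),cv2.resize(b,(400,400),interpolation=2)[:480] if 0 else cv2.copyMakeBorder(cv2.resize(b,(400,400),interpolation=2),0,80,0,0,0)])[...,::-1])
E
```

```text
t: 18.35
tcp_pos: [0.4348, -0.2649, 0.1541]
tool_rot: [0.559, -0.432, 0.435, -0.559]
force: [1.1, -0.4, 0.8]
finger_gap: 0.648
t: 19.77
tcp_pos: [0.4514, 0.2705, 0.1509]
tool_rot: [0.449, -0.547, 0.547, -0.448]
force: [-0.5, 0.2, -0.3]
finger_gap: 0.645
t 19.7667 tcp [0.4514 0.2705 0.1509] F [-0.5   0.2  -0.27] gap 0.6454567931985795 q [ 0.327  0.512  1.757 -0.     0.873  0.525]
[[-1.960e-01 -4.000e-04  9.806e-01]
 [-9.806e-01 -4.000e-04 -1.960e-01]
 [ 5.000e-04 -1.000e+00 -3.000e-04]]
shift cm [-0.05 13.69 -0.05] turn 0.003 yaw now -11.3
```

View pics/l2.png

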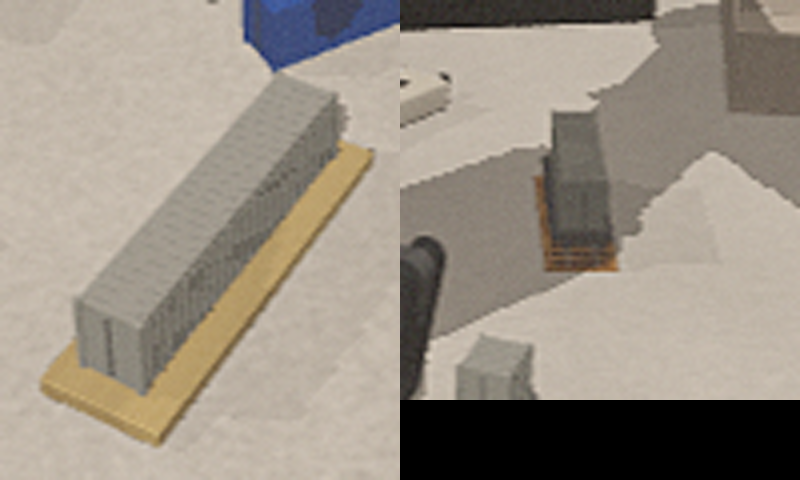

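Container 30 is upright on wagon 30 at (580,175). Container 40 lies undisturbed on the board, with top corners at (75,298), (280,73), (335,95) and (147,325). Next I'll measure both.

```bash
python3 - <<'E'
from h import *
d=snap('side')
P=ray(d,np.array([(75,298),(280,73),(335,95),(147,325)])/4-.4+[250,300],.041)*1000; e=P[0]+P[3]-P[1]-P[2]
print(P[:,:2].round(1).tolist(),P.mean(0)[:2].round(1),np.linalg.norm(np.roll(P,-1,0)-P,axis=1).round(1),np.degrees(np.arctan2(e[1],e[0])))
s=snap('top')
for n,(u,v) in(('30',(458,275)),('20',(292,186)),('10',(353,275))):
    f=cv2.resize(s['frame'][v-22:v+22,u-45:u+45],None,fx=8,fy=8,interpolation=cv2.INTER_CUBIC)
    g=f.max(2).astype(np.uint8); sat=cv2.cvtColor(f,cv2.COLOR_RGB2LAB)[...,2].astype(int)-128; rr=sat[::20,::20]
    c0=f[150:200,330:390].reshape(-1,3).mean(0); dist=np.linalg.norm(f-c0,axis=2)
    m=cv2.morphologyEx(cv2.morphologyEx((dist<16).astype(np.uint8),cv2.MORPH_CLOSE,np.ones((9,9))),cv2.MORPH_OPEN,np.ones((35,35)))
    k,lab=cv2.connectedComponents(m); m=(lab==lab[176,360]).astype(np.uint8)
    c=max(cv2.findContours(m,0,2)[0],key=cv2.contourArea)
    r=cv2.minAreaRect((ray(s,(c.reshape(-1,2)+.5)/8-.5+[u-45,v-22],.053)[:,:2]*1000).astype(np.float32)); print(n,c0.round(),np.round(r[0],1),np.round(r[1],1),round(r[2],1))
go(450.5,271,14,-11.5)
E
```

```text
[[478.9, 340.7], [448.4, 206.8], [423.6, 213.3], [450.8, 344.7]] [450.4 276.4] [137.3  25.6 134.2  28.4] 77.71173340082142
30 [87. 84. 80.] [ 433.9 -265. ] [ 26.2 102. ] 14.2
20 [132. 129. 122.] [649.  149.5] [67.  24.7] 87.5
10 [131. 127. 122.] [426.4  -6.5] [31.2 24.4] 86.6
shift cm [-0.28 13.69 -0.13] turn -0.001 yaw now -11.6
```

All three placed containers measure within 1 mm of their wagon centres and about 1–3° of their axes. Now container 40.

```bash
python3 -m jog '[[[-0.4,2,-0.1],0],[[-0.4,5,-0.1],0],[[-0.4,8,-0.1],0],[[-0.4,11,-0.1],0],[[-0.4,12.8,-0.1],0],[[-0.4,13.6,-0.1],0],[[-0.4,13.6,-0.1],0],[[-0.4,13.6,-0.1],0]]'; python3 -m jog '[[[0,0,0],0],[[0,0,0],0],[[0,0,0],0],[[0,0,0],0],[[0,0,0],0],[[0,0,0],0]]' 1.5 60;  python3 -m jog '[[[0,-0.5,0],0],[[0,-2,0],0],[[0,-4,0],0],[[0,-7,0],0],[[0,-10,0],0],[[0,-11,0],0],[[0,-11,0],0]]'; python3 - <<'E'
from h import *
pose(); go(641.5,-177.7,120,-4.3)
E
```

```text
t: 20.58
tcp_pos: [0.4521, 0.2726, 0.0156]
tool_rot: [-0.447, 0.548, -0.548, 0.447]
force: [0.0, -0.2, -0.7]
finger_gap: 0.645
t: 21.08
tcp_pos: [0.4528, 0.2737, 0.0169]
tool_rot: [0.446, -0.547, 0.548, -0.448]
force: [0.0, -1.1, 7.0]
finger_gap: 0.316
t: 21.67
tcp_pos: [0.4535, 0.2742, 0.1284]
tool_rot: [0.445, -0.547, 0.548, -0.45]
force: [0.3, 0.1, -0.9]
finger_gap: 0.321
t 21.6667 tcp [0.4535 0.2742 0.1284] F [ 0.34  0.1  -0.86] gap 0.3213352638421449 q [0.333 0.55  1.771 0.    0.814 0.533]
[[-0.1993  0.0066  0.9799]
 [-0.9799  0.0023 -0.1993]
 [-0.0036 -1.      0.006 ]]
shift cm [40.54  0.86 27.42] turn -0.126 yaw now -11.5
```

```bash
python3 -m jog '[[[1,0,0.7],0],[[3.5,0,2.4],-0.02],[[6.5,0,4.4],-0.04],[[9.5,0,6.4],-0.06],[[12.5,0,8.5],-0.08],[[15.5,0,10.5],-0.1],[[18.5,0,12.5],-0.126],[[21.5,0,14.5],-0.126],[[24.5,0,16.6],-0.126],[[27.5,0,18.6],-0.126],[[30.5,0,20.6],-0.126],[[33.5,0,22.7],-0.126],[[36.5,0,24.7],-0.126],[[39,0,26.4],-0.126],[[40.5,0.5,27.4],-0.126],[[40.5,0.8,27.4],-0.126],[[40.5,0.8,27.4],-0.126]]'; python3 -m jog '[[[0,1.5,0],0],[[0,4,0],0],[[0,6,0],0],[[0,7,0],0],[[0,7.5,0],0],[[0,7.5,0],0],[[0,7.5,0],0],[[0,7.5,0],0]]'; python3 - <<'E'
from h import *
pose(); go(641.5,-177.7,28.9,-4.3)
s=snap('side'); save(s,'m.png',(250,160,350,260),5)
E
```

```text
t: 23.08
tcp_pos: [0.6371, -0.1793, 0.1137]
tool_rot: [-0.481, 0.521, -0.517, 0.479]
force: [0.6, 1.2, -1.4]
finger_gap: 0.316
t: 23.75
tcp_pos: [0.6402, -0.1783, 0.0435]
tool_rot: [0.481, -0.518, 0.519, -0.481]
force: [0.3, -0.5, -1.8]
finger_gap: 0.318
t 23.75 tcp [ 0.6402 -0.1783  0.0435] F [ 0.32 -0.55 -1.81] gap 0.3183783964760255 q [-0.439  0.812  1.454  0.     0.874 -0.365]
[[-7.460e-02  2.000e-03  9.972e-01]
 [-9.972e-01 -9.000e-04 -7.460e-02]
 [ 8.000e-04 -1.000e+00  2.000e-03]]
shift cm [-0.07  1.46  0.12] turn 0.0 yaw now -4.3
```

View pics/m.png

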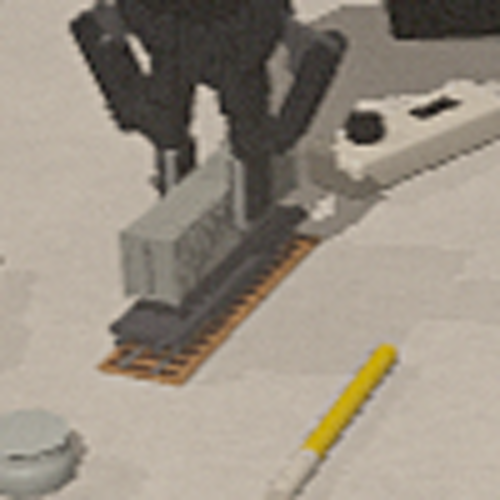

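Container 40 hangs level over wagon 40, centred across, in line, and clear of the white instrument. I'll lower it to contact.

```bash
python3 -m jog '[[[0,0.6,0.1],0],[[0,1,0.1],0],[[0,1.2,0.1],0],[[0,1.3,0.1],0],[[0,1.3,0.1],0],[[0,1.3,0.1],0]]'; python3 -m jog '[[[0,0.1,0],0],[[0,0.1,0],0],[[0,0.1,0],0]]'; python3 -m jog '[[[0,0.1,0],0],[[0,0.1,0],0],[[0,0.1,0],0]]'
```

```text
t: 24.3
tcp_pos: [0.6404, -0.1783, 0.0292]
tool_rot: [0.481, -0.518, 0.518, -0.481]
force: [0.5, -0.7, -0.1]
finger_gap: 0.315
t: 24.55
tcp_pos: [0.6405, -0.1784, 0.029]
tool_rot: [0.481, -0.518, 0.519, -0.481]
force: [-1.9, 0.3, 4.1]
finger_gap: 0.315
t: 24.8
tcp_pos: [0.6405, -0.1784, 0.029]
tool_rot: [0.481, -0.518, 0.519, -0.481]
force: [-3.2, 0.8, 9.6]
finger_gap: 0.316
```

Seated at 29.0 mm. I'll release, rise, and move aside so the top view is clear.

```bash
python3 -m jog '[[[0,0,0],0],[[0,0,0],0],[[0,0,0],0],[[0,0,0],0],[[0,-2,0],0],[[0,-5,0],0],[[0,-9,0],0],[[0,-13,0],0],[[0,-16,0],0],[[0,-16,0],0]]' 5.5; python3 -m jog '[[[-3,0,-2],0],[[-7,0,-4],0],[[-11,0,-6],0],[[-15,0,-8],0],[[-19,0,-10],0],[[-23,0,-12],0],[[-27,0,-14],0],[[-31,0,-16],0],[[-35,0,-18],0],[[-39,0,-19],0],[[-43,0,-20],0],[[-45,0,-20],0],[[-45,0,-20],0],[[-45,0,-20],0]]'; python3 - <<'E'
from h import *
pose(); s=snap('top')
for n,(u,v),w in(('40',(420,192),(641.5,-177.7,85.7)),('30',(458,275),(434.2,-264.2,104.4)),('20',(292,186),(649.8,149.8,86.8)),('10',(353,275),(427,-6,83.5))):
    f=cv2.resize(s['frame'][v-22:v+22,u-45:u+45],None,fx=8,fy=8,interpolation=cv2.INTER_CUBIC)
    c0=f[150:200,330:390].reshape(-1,3).mean(0); dist=np.linalg.norm(f-c0,axis=2)
    m=cv2.morphologyEx(cv2.morphologyEx((dist<16).astype(np.uint8),cv2.MORPH_CLOSE,np.ones((9,9))),cv2.MORPH_OPEN,np.ones((35,35)))
    k,lab=cv2.connectedComponents(m); m=(lab==lab[176,360]).astype(np.uint8)
    c=max(cv2.findContours(m,0,2)[0],key=cv2.contourArea)
    r=cv2.minAreaRect((ray(s,(c.reshape(-1,2)+.5)/8-.5+[u-45,v-22],.053)[:,:2]*1000).astype(np.float32)); b=cv2.boxPoints(r); e=max((b[1]-b[0],b[2]-b[1]),key=np.linalg.norm)
    print(n,np.round(r[0],1),np.round(r[1],1),round(np.degrees(np.arctan2(e[1],e[0]))%180,1),'wagon',w)
E
```

```text
t: 25.63
tcp_pos: [0.6448, -0.1801, 0.1952]
tool_rot: [0.479, -0.513, 0.523, -0.483]
force: [1.5, -0.4, 0.7]
finger_gap: 0.641
t: 26.8
tcp_pos: [0.4737, 0.2876, 0.1867]
tool_rot: [0.482, -0.517, 0.517, -0.482]
force: [0.2, -0.7, -0.4]
finger_gap: 0.648
t 26.8 tcp [0.4737 0.2876 0.1867] F [ 0.21 -0.72 -0.45] gap 0.64826639204583 q [ 0.344  0.491  1.657 -0.     0.994  0.414]
[[-7.000e-02 -3.000e-04  9.975e-01]
 [-9.975e-01 -3.000e-04 -7.000e-02]
 [ 3.000e-04 -1.000e+00 -3.000e-04]]
40 [ 640.9 -177.1] [136.3  24.3] 85.5 wagon (641.5, -177.7, 85.7)
30 [ 434.  -265.2] [ 26.2 102. ] 104.2 wagon (434.2, -264.2, 104.4)
20 [649.  149.4] [66.8 24.6] 87.9 wagon (649.8, 149.8, 86.8)
10 [426.4  -6.5] [31.2 24.3] 87.2 wagon (427, -6, 83.5)
```

All four fit well within tolerance, so I'm handing in.

```bash
python3 -c "
from station import workorder; print(workorder.sign_off())"
```

```text
the job is handed in; nothing more can be done
None
```

I moved the four containers from the top of the stack down (10-, 20-, 30-, then 40-foot) and set each on the wagon of its own length. The job is handed in; it took about 27 s of robot time. Each was lowered until the wrist force showed contact with the deck before I let go, and none was dropped or tipped.

In the last top view each container centre was within about 1 mm of its wagon centre:

| Container | Angle off the wagon's axis (limit 8°) |
|---|---|
| 10-foot | about 3.7° |
| 20-foot | about 1.1° |
| 30-foot | about 0.2° |
| 40-foot | about 0.2° |

The 10-foot angle is the least certain, because the container's outline is so small in that picture.

- **Side view:** it put the 20-foot container about 4–5 mm from the top-view position. I put that down to calibration and to picking corners by hand, and it is still inside the 12 mm limit.
- **10-foot container:** one early side-view reading came out at the wrong size, so I discarded it.
- **Wagon 20:** its automatic outline failed because the deck is glossy, so its position comes from corners I picked by hand.
- **40-foot container:** I did not look at a picture after releasing it. That placement rests on the top-view measurement and the contact force.

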